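# Unlatch the bay and present the power module

## Task

Loosen the captive slotted screw in the opened patient monitor by turning it counter-clockwise to its stop with the red-handled key, so that its orange retaining tongue swings off the dock, then stand the key back in its blue stand. Then take the power module by its orange handle and carry it over the clutter and the case wall, and finish still holding it, level and still, about 15 mm above the metal dock plate, squarely over it with blue end above blue stripe, so that a colleague can connect the leads underneath. Never let the module touch the monitor, keep the gripper itself off the monitor, and leave the other things on the table where they are.

Things in the scene. Friction and masses are not known exactly. Their poses are not given: they have to be found in the camera images.
- chassis: opened patient monitor case lying on its back: white open-topped box 220 (x) x 240 (y) x 70 mm high, walls 4 mm, fixed to the table. Origin at the centre of its underside on the table, z up. Inside: aluminium dock plate in its -y half, slotted screw near the middle, green circuit board along +y; apart from the screw nothing inside rises above 42 mm. The walls are 70 mm high.
- dock (a point): centre of the top face of the aluminium dock plate (100 x 64 mm, top 25 mm above the table); axes as the chassis: x along its 100 mm length, z up. At chassis (0, -45, 25) mm.
- dock_socket (a point): centre of the blue stripe on the dock plate's top, 40 mm from its centre towards chassis +x
- screw (a joint): angle (rad) of the captive quarter-turn screw about its vertical axis; 0 = latched with the orange tongue lying across the dock's edge, grows counter-clockwise seen from above, hard stop at 1.3 = loosened, tongue clear of the dock. Starts between 0 and 0.25; stiff (0.1 N m of friction), stays where it is left.
- screw_slot (a point): point on the screw's axis at the top of its brass head, 62 mm above the table, at chassis (0, 21) mm. Turns with the screw: x runs along the slot and towards the tongue's tip (44 mm out, tongue 10 mm wide, 36 to 44 mm above the table). Slot 8 mm wide, 10 mm deep, 24 mm long, open at both ends. Head 28 mm across the slot.
- key: screw key, 108 mm tall, 120 g, standing upright in the stand. Origin at the centre of its blade's lower end, z up the handle. Blade 22 mm (x) x 4 mm (y) x 14 mm high; shank 12 mm diameter; round dark flange of 40 mm diameter from z = 44 to 50 mm; red handle 24 mm (x) x 18 mm (y) from z = 50 to 108 mm. About 10 degrees of play between blade and slot.
- stand: blue key stand, block 64 x 64 x 50 mm high, fixed, with a 26 mm square hole 46 mm deep in its top. Origin at the centre of its underside. The key's flange rests on its top, so the key's origin is then 6 mm above the stand's. The key fits at any yaw.
- module: power module, steel box 100 (x) x 64 (y) x 46 mm high, about 350 g, with an upright orange handle tab on top, 50 mm long (x), 14 mm thick (y), from z = 46 to 82 mm, over its centre. Blue end at +x. Origin at the centre of its underside, z up.
- module_plug (a point): point on the module's underside beneath the blue stripe at its +x end, 40 mm from its centre
- spray: bystander: white bottle with red cap, 46 mm diameter, 125 mm tall, standing; origin at underside centre
- jar: bystander: amber jar, 50 mm diameter, 85 mm tall, standing; origin at underside centre
- regulator: bystander: brass gas regulator with a round gauge, 46 mm wide, 113 mm tall, standing; origin at underside centre
- transformer: bystander: copper and steel transformer 50 x 40 x 64 mm high; origin at underside centre
- dish: bystander: steel dish, 80 mm diameter, 25 mm high; origin at underside centre
- fan: bystander: black cooling fan 60 x 60 x 25 mm lying flat; origin at underside centre
Not all that is in view belongs to the job. There is more than one size of the module; the one meant has the size given above.

How it is judged (in metres and radians):
On the way, in this order (a step that is already met when the one before it is completed fails the run):
1. screw turned counter-clockwise past 1.05 rad with the key in it (value of joint screw above 1.05 rad and horizontal distance between key and screw_slot below 0.012 m and distance between key and screw_slot below 0.02 m), for 0.1 s.
2. key standing in its stand again and let go (horizontal distance between key and stand below 0.008 m and z of key in the frame of stand below 0.012 m and angle between key's own z axis and vertical below 0.12 rad and contact force between the fingers and key below 0.1 N), for 0.2 s.
At the end, for the whole second after the job is handed in: Module still held motionless, underside 5-25 mm above the dock plate, centred within 8 mm (blue end over stripe within 11), square within 8 deg, level within 5.7 deg, touching only the gripper; screw past 1.05 rad; key upright in its stand, flange within 6 mm of down, released (all of step 2 and value of joint screw above 1.05 rad and horizontal distance between module and dock below 0.008 m and horizontal distance between module_plug and dock_socket below 0.011 m and z of module in the frame of dock between 0.005 and 0.025 m and angle between module's own z axis and vertical below 0.1 rad and angle between the x axis of module and the x axis of dock, either way round below 0.14 rad and contact force between module and chassis below 0.1 N and contact force between the fingers and module above 1 N and linear speed of module below 0.02 m/s); the arm keeps its last pose, push and grip.
It fails at once if the module touches the monitor (contact force between module and chassis above 1 N).
It fails at once if the gripper or arm touches the monitor or its screw (contact force between any of the fingers, the arm and chassis above 2 N).
It fails at once if a bystander is moved by more than 20 mm (distance of any of spray, jar, regulator, transformer, dish, fan from where it was at the start of the episode above 0.02 m).
It also fails if it takes over 72 s, if anything falls off the work surface, if the arm or the gripper's body presses on something with over 40 N, if the wrist force passes 120 N, or if a joint passes its speed limit or range.

## Robot

A 6-joint arm with a two-finger parallel gripper is mounted at the origin on the work surface. World frame = base frame: x ahead of the robot, y to its left, z up, the work surface at z = 0. Lengths are in mm, angles in rad, forces in N, time in s.
With the tool pointing down it reaches from about 275 to 850 mm from the base axis. Payload 19 kg.
Tool frame: the origin (TCP) lies midway between the tips of the shut fingers; the grasp point (between the pads) lies 19 mm behind it (robot.grasp_offset is the distance from the TCP to the grasp point, in mm); z points along the fingers, y is the line along which they close (so a half turn about z gives the same grasp; the last joint's range is limited). The gripper opens to 85 mm and grips with 20 to 120 N. Pads are 22 mm wide; open, the fingers measure 114 mm over their backs; the gripper's body (76 mm by 85 mm) begins 54 mm behind the grasp point. The pads swing forward as they close: fully open they stand 13 mm farther back than shut.
Start: joints at [1.192, 0.15, 1.437, -0, 1.554, -0.134], TCP at [139.364, 557.824, 231.267] pointing down, gripper open.
Joint ranges: [-2.8, 2.8], [-0.68, 2.1], [0.12, 2.68], [-1.39, 4.53], [0.16, 2.79], [-2.81, 2.81]. Speed limits (rad/s): [1.89, 1.89, 2.22, 3.01, 3.01, 3.01].

## Interface

Orientations are given as a rotation vector (axis times angle).
In Python, from workcell import get_obs, capture, order, robot gives the robot as it stands.
- The arm moves only by the tool move_arm, never from a script. Its argument "moves" is a list that holds one entry, the list of rows, each a list of 6 numbers: the shift along the tool's x, y, z as a fraction of full scale, then the turn, a rotation vector about the tool's x, y, z as a fraction of full scale. In form: [[[x, y, z, rx, ry, rz], ...]]. A call has 1 to 20 rows; each row shifts and turns the commanded pose from where the row before left it, along the tool's axes as they then stand; what a row does not reach is not made up. Full scale, the value 1, is 40 mm for a shift and 0.15 rad for a turn. A row lasts 1/8 s, in which the tool goes at most 62.5 mm and 10.7 degrees, less where a joint would pass 70% of its speed; a pose out of reach is approached as far as the arm can. A call with a number of a shift or a turn outside -1 to 1 is refused whole. A call with a gripper value outside its range is refused whole. "hand" is the opening, from -1 (shut) to 1 (fully open), set as the call begins (left out, the last holds). The fingers move at their own pace and stop on an object; "grip_force" is the grip in N (left out, the last holds). Time passes only in rows, so rows that do not move let the fingers close. It gives the time, the measured TCP pose, the force, the opening and the grip force at its end, in the units of the state.
- get_obs(): the state, without advancing time (a new reading comes with each control period).
- capture(name): name is "side" or "top" or "wrist"; returns a dict with "pixels" (400x640x3 uint8, red, green, blue), "fx", "fy", "cx", "cy" (pixels), "world_from_camera" (4x4, takes a point from camera to world coordinates). Camera axes: x right, y down, z forward; pixel columns grow to the right and rows downward; lengths in mm; the calibration is good to about 2 mm. A picture is of the moment at which its call begins. There is no depth.
- order.hand_in(): hands the job in; it is judged then, once.
The state is a dict: "time_s": time; "qpos": joint angles; "dq": joint speeds; "joint_torque": joint torques, N m; "eef_pos": TCP position; "eef_rot": TCP orientation; "wrist_force": force on the tool from outside, world axes, zero at the start; "torque": the same for the moment, N m; "gripper_width": finger opening in mm; "finger_force": force on a finger pad.
Only numpy, scipy, OpenCV 4.12 (cv2) and the standard library are available. Lean on these libraries where they do the work, as an engineer would, in place of code of your own. Each camera call takes 0.05 s, during which the arm holds its last target. There are 200 camera calls.

## Working session

There is one attempt and no reset: what is moved stays moved. The work goes in short steps, Python scripts to look and compute and a tool call to move; the robot and the scene stay as the last step left them, time stands still between calls to the robot, and variables do not carry over. Pictures are saved under pics/ and viewed, at most 10 in all, crops included, and the job is handed in when it is done.

Besides the shell and the picture viewer there is one more tool, called after "Request:" as name(argument=value, ...) on one line, values as JSON. move_arm: Moves the arm, as the interface text tells. Shift numbers are shares of 40 mm and turn numbers shares of 0.15 rad, none past 1 either way. Its arguments: {"type":"object","properties":{"moves":{"type":"array"},"hand":{"type":"number"},"grip_force":{"type":"number"}},"required":["moves"]}

```bash
ls; mkdir -p pics; cat > h.py <<'E'
import numpy as np,cv2
from workcell import get_obs,capture,order,robot
from scipy.spatial.transform import Rotation as R
def snap(n,f=None):
    c=capture(n); im=cv2.cvtColor(np.array(c["pixels"]),cv2.COLOR_RGB2BGR)
    if f: cv2.imwrite(f"pics/{f}.png",im); np.save(f"pics/{f}.npy",np.array([c["fx"],c["fy"],c["cx"],c["cy"],*np.array(c["world_from_camera"]).ravel()]))
    return im
def load(f):
    return cv2.imread(f"pics/{f}.png"),np.load(f"pics/{f}.npy")
def ray(k,u,v):
    T=k[4:].reshape(4,4); d=T[:3,:3]@np.array([(u-k[2])/k[0],(v-k[3])/k[1],1]); return T[:3,3],d
def onz(k,u,v,z):
    o,d=ray(k,u,v); return o+d*(z-o[2])/d[2]
def proj(k,p):
    T=k[4:].reshape(4,4); q=T[:3,:3].T@(np.array(p)-T[:3,3]); return np.array([k[0]*q[0]/q[2]+k[2],k[1]*q[1]/q[2]+k[3]])
E
python3 - <<'E'
from h import *
for n in ["top","side","wrist"]:
    snap(n,n+"0"); k=load(n+"0")[1]; print(n,k[:4].round(1),k[4:].reshape(4,4).round(2).tolist())
o=get_obs(); print(o)
print([a for a in dir(robot) if a[0]!='_'])
E
```

```text
pics
top [397.2 397.2 312.1 193.7] [[0.02, -0.98, 0.17, 381.63], [-1.0, -0.02, 0.03, -22.2], [-0.02, -0.18, -0.98, 941.06], [0.0, 0.0, 0.0, 1.0]]
side [455.2 455.2 314.8 207.8] [[0.93, -0.24, 0.27, 228.21], [-0.36, -0.64, 0.68, -711.2], [0.01, -0.73, -0.68, 793.98], [0.0, 0.0, 0.0, 1.0]]
wrist [343.3 343.3 320.5 196.7] [[0.24, 0.93, 0.29, 63.9], [0.97, -0.23, -0.07, 578.32], [-0.0, 0.3, -0.95, 373.25], [0.0, 0.0, 0.0, 1.0]]
{'time_s': 0.15, 'qpos': array([ 1.19202588e+00,  1.50869841e-01,  1.43783577e+00, -1.68637978e-05,
        1.55377696e+00, -1.34015503e-01]), 'dq': array([ 0.00126799, -0.00253257, -0.00040993,  0.00193615, -0.00117334,
        0.00071879]), 'joint_torque': array([-2.36587839e-04, -7.13389206e+01, -5.71037543e+01, -3.88741782e-04,
        7.21018689e-03,  3.33433343e-05]), 'eef_pos': array([139.30236035, 557.69401015, 230.83882457]), 'eef_rot': array([-3.83475210e-01, -3.11788933e+00,  1.35880493e-03]), 'wrist_force': array([-0.26504651, -0.61539225, -0.11789501]), 'torque': array([ 0.0343262 , -0.01637965,  0.00289631]), 'finger_force': 0.0, 'gripper_width': 85.49147743867294}
['IKError', 'grasp_offset']
```

View pics/top0.png

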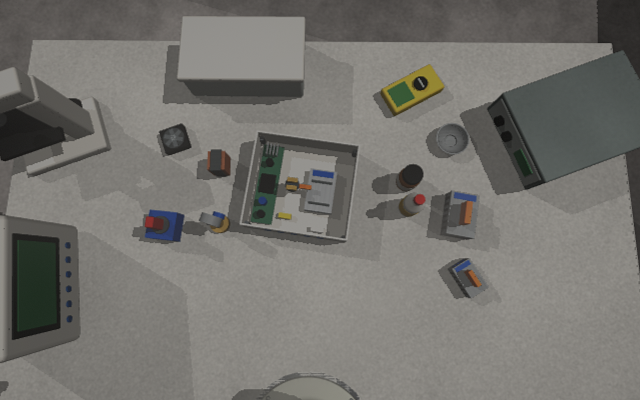

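View pics/side0.png

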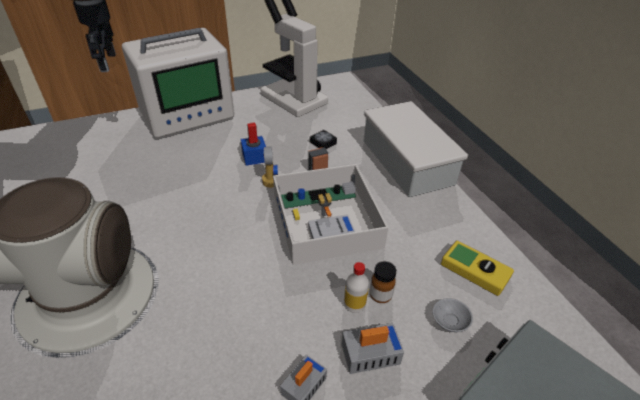

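The top view shows the case at px (300,188), the stand with the key at (163,226), the regulator at (215,220), the transformer at (218,163), the large module at (460,215) and the small module at (467,278). The side view agrees. Next I'll measure these by masks.

```bash
python3 - <<'E'
from h import *
im,k=load("top0"); hs=cv2.cvtColor(im,cv2.COLOR_BGR2HSV)
def blobs(name,lo,hi,z,amin=15,im_=hs,k_=k,roi=None):
    m=cv2.inRange(im_,np.array(lo),np.array(hi))
    for c in cv2.findContours(m,cv2.RETR_EXTERNAL,cv2.CHAIN_APPROX_NONE)[0]:
        a=cv2.contourArea(c)
        if a<amin: continue
        (u,v),wh,an=cv2.minAreaRect(c)
        if roi and not(roi[0]<u<roi[1] and roi[2]<v<roi[3]): continue
        pts=cv2.boxPoints(((u,v),wh,an)); W=np.array([onz(k_,*p,z)[:2] for p in pts])
        print(name,"px",round(u,1),round(v,1),"a",a,"w",onz(k_,u,v,z)[:2].round(1),"sides",np.linalg.norm(W[1]-W[0]).round(1),np.linalg.norm(W[2]-W[1]).round(1),"dir",np.degrees(np.arctan2(*(W[1]-W[0])[::-1])).round(1))
blobs("orange",(5,140,90),(16,255,255),82)
blobs("blue",(105,110,60),(128,255,255),50)
blobs("red",(0,150,60),(4,255,255),108); blobs("red2",(172,150,60),(180,255,255),108)
A=cv2.resize(im[125:245,235:365],None,fx=4.6,fy=4.6,interpolation=cv2.INTER_CUBIC)[:552,:]
B=cv2.resize(im[190:260,135:195],None,fx=3.3,fy=3.3,interpolation=cv2.INTER_CUBIC)
C=cv2.resize(im[180:245,435:490],None,fx=3.3,fy=3.3,interpolation=cv2.INTER_CUBIC)
out=np.zeros((560,800,3),np.uint8); out[:A.shape[0],:A.shape[1]]=A; out[:B.shape[0],600:600+B.shape[1]]=B; out[250:250+C.shape[0],600:600+C.shape[1]]=C
cv2.imwrite("pics/comp.png",out)
E
```

```text
orange px 474.2 278.2 a 56.5 w [ 359.4 -341.8] sides 8.3 35.4 dir -56.5
orange px 468.1 211.7 a 83.0 w [ 500.  -336.1] sides 46.6 10.8 dir -8.9
orange px 304.5 186.3 a 29.0 w [550.5  18.7] sides 8.1 25.1 dir -7.8
blue px 462.1 265.9 a 53.0 w [ 384.5 -329. ] sides 35.2 8.9 dir -58.0
blue px 218.5 214.7 a 28.0 w [488.  214.3] sides 8.5 25.0 dir -17.2
blue px 160.8 224.6 a 358.5 w [463.1 344.5] sides 64.3 66.2 dir -2.9
blue px 262.0 200.0 a 38.0 w [523.4 116.6] sides 18.3 13.9 dir -89.1
blue px 464.6 196.6 a 89.5 w [ 538.5 -341.6] sides 12.2 47.7 dir -11.5
blue px 322.5 173.6 a 82.0 w [587.  -20.3] sides 12.0 45.6 dir -6.8
red px 149.0 221.5 a 59.0 w [464.  346.6] sides 17.2 19.2 dir -89.0
red px 419.5 199.0 a 57.5 w [ 521.7 -226.1] sides 18.9 17.1 dir -89.1
```

View pics/comp.png

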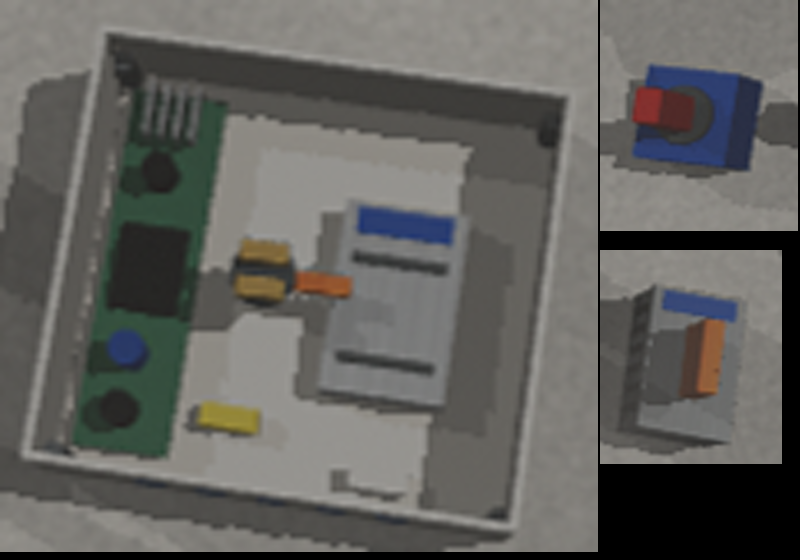

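The composite shows the rim corners, the brass head at comp px (261,271) with the tongue to (350,287), the key handle top at (648,106) and the module with its blue stripe.

```bash
cat >> h.py <<'E'
def hsv(im): return cv2.cvtColor(im,cv2.COLOR_BGR2HSV)
def toolyaw():
    o=get_obs(); M=R.from_rotvec(o["eef_rot"]).as_matrix(); return o["eef_pos"],M,np.degrees(np.arctan2(M[1,1],M[0,1]))
E
python3 - <<'E'
from h import *
im,k=load("top0")
c=lambda x,y,z:onz(k,x/4.6-.39+235,y/4.6-.39+125,z)[:2]
P=np.array([c(106,32,70),c(570,96,70),c(514,532,70),c(22,458,70)]);print("rim",P.round(1).tolist())
print("sides",[np.linalg.norm(P[i]-P[i-3]).round(1) for i in range(4)])
C=P.mean(0); d=(P[0]-P[3])+(P[1]-P[2]); y=(P[0]-P[1])+(P[3]-P[2])
ax=np.degrees(np.arctan2(d[1],d[0])); ay=np.degrees(np.arctan2(y[1],y[0]))-90; print("C",C,ax,ay)
a=np.radians((ax+ay)/2); Rm=np.array([[np.cos(a),-np.sin(a)],[np.sin(a),np.cos(a)]])
loc=lambda p:(Rm.T@(p-C)).round(1)
print("stripe",loc(c(405,225,25))," exp(40,-45)"); print("head",loc(c(261,271,62)),"exp 0,21"); print("tongue tip",loc(c(350,287,44)))
print("dock corners",[loc(c(*q,25)) for q in [(349,200),(468,212),(442,405),(318,390)]])
print("screw w",C+Rm@[0,21],"dock w",C+Rm@[0,-45])
b=lambda x,y,z:onz(k,(x-600)/3.3-.35+135,y/3.3-.35+190,z)[:2]
print("key handle top",[b(*q,114).round(1) for q in [(635,88),(662,90),(660,125),(633,122)]],"c",b(648,106,114))
print("stand top",[b(*q,50).round(1) for q in [(651,65),(741,75),(731,170),(637,157)]])
m=lambda x,y,z:onz(k,(x-600)/3.3-.35+435,(y-250)/3.3-.35+180,z)[:2]
M=np.array([m(*q,46) for q in [(657,286),(741,295),(731,444),(638,428)]]);print("mod",M.round(1).tolist(),M.mean(0))
H=np.array([m(*q,82) for q in [(706,321),(724,321),(713,396),(696,393)]]);print("hand",H.round(1).tolist(),H.mean(0))
print("stripe mod",[m(*q,46).round(1) for q in [(667,291),(737,299),(734,321),(663,311)]])
p,M,t=toolyaw();print(p,M.round(3),t)
E
```

```text
rim [[679.4, 130.2], [649.1, -101.1], [434.4, -74.6], [465.3, 161.3]]
sides [np.float64(233.4), np.float64(216.3), np.float64(237.9), np.float64(216.3)]
C [557.04816951  28.93735238] -7.643102051934078 -7.464400750646675
stripe [ 42.2 -44.4]  exp(40,-45)
head [ 0.5 21. ] exp 0,21
tongue tip [  2.4 -22.5]
dock corners [array([ 51. , -13.9]), array([ 53.7, -75.4]), array([-47.2, -76.6]), array([-48.9, -13.4])]
screw w [559.80875071  49.75511382] dock w [551.13263836 -15.67213642]
key handle top [array([474.2, 353. ]), array([473.2, 335.4]), array([450.8, 334.6]), array([452.4, 352.2])] c [462.80618    343.50464794]
stand top [array([497.6, 372.3]), array([491.7, 308.9]), array([426.4, 310.6]), array([434. , 376.2])]
mod [[552.8, -315.0], [547.4, -372.0], [445.2, -360.0], [454.8, -298.3]] [ 500.03265627 -336.33282286]
hand [[522.9, -334.2], [523.1, -346.0], [473.6, -336.4], [475.3, -325.5]] [ 498.74619986 -335.53470495]
stripe mod [array([ 549.4, -321.7]), array([ 544.5, -369.1]), array([ 529.2, -366.3]), array([ 535.4, -318.4])]
[139.30236035 557.69401015 230.83882457] [[-0.97   0.242 -0.   ]
 [ 0.242  0.97  -0.001]
 [ 0.    -0.001 -1.   ]] 75.97659393028343
```

```bash
cat >> h.py <<'E'
def plan(p=None,yaw=None):
    """rows: totals (in full-scale units) of shift in the present tool frame, tilt fix, and rz turn after"""
    q,M,t=toolyaw()
    if p is not None: print("shift",(M.T@(np.array(p)-q)/40).round(2), "dist",np.linalg.norm(np.array(p)-q).round(1))
    if yaw is not None:
        d=(yaw-t+90)%180-90; a=np.radians(yaw)
        Mt=np.column_stack([[np.sin(a),-np.cos(a),0],[np.cos(a),np.sin(a),0],[0,0,-1]])
        print("yaw now",t.round(2),"turn",d.round(2),"units",(-np.radians(d)/.15).round(2),"tilt fix",(-np.cross(M[:,2],[0,0,-1])@M/.15*-1).round(3))
    print("pos",q.round(1))
E
python3 -c "
from h import *
plan((463,343.5,190),92)"
```

```text
shift [-9.15 -3.23  1.02] dist 390.3
yaw now 75.98 turn 16.02 units -1.86 tilt fix [-0.006 -0.001  0.   ]
pos [139.3 557.7 230.8]
```

Request:
move_arm(moves=[[[-0.54,-0.88,0,0,0,0],[-0.54,-0.88,0,0,0,0],[-0.54,-0.88,0,0,0,0],[-0.54,-0.88,0,0,0,0],[-0.54,-0.88,0,0,0,0],[-0.81,0.15,0.1,0,0,0],[-0.81,0.15,0.1,0,0,0],[-0.81,0.15,0.1,0,0,0],[-0.81,0.15,0.1,0,0,0],[-0.81,0.15,0.1,0,0,0],[-0.81,0.15,0.1,0,0,0],[-0.81,0.15,0.1,0,0,0],[-0.81,0.15,0.1,0,0,0],[0,0,0,0,0,-0.93],[0,0,0,0,0,-0.93],[0,0,0,0,0,0],[0,0,0,0,0,0]]])

```text
time_s: 2.28
eef_pos: [464.5, 344.7, 199.2]
eef_rot: [0.049, -3.141, 0.0]
wrist_force: [-0.2, 0.5, 0.0]
gripper_width: 85.6
finger_force: 0.0
```

```bash
python3 - <<'E'
from h import *
plan((463,343.5,190),92)
im=snap("wrist","w1"); im,k=load("w1"); h=hsv(im)
m=(cv2.inRange(h,(0,150,90),(6,255,255))|cv2.inRange(h,(172,150,90),(180,255,255)))
for c in cv2.findContours(m,0,1)[0]:
    if cv2.contourArea(c)>50:
        r=cv2.minAreaRect(c);print(r,[onz(k,*p,114)[:2].round(1) for p in cv2.boxPoints(r)])
E
```

```text
shift [ 0.04 -0.03  0.23] dist 9.4
yaw now 91.78 turn 0.22 units -0.03 tilt fix [-0.001 -0.001 -0.   ]
pos [464.5 344.7 199.2]
((319.64617919921875, 194.83078002929688), (23.318531036376953, 22.574321746826172), 7.125016689300537) [array([464.1, 336.7]), array([447.8, 338.3]), array([449.4, 354.3]), array([465.7, 353. ])]
```

View pics/w1.png

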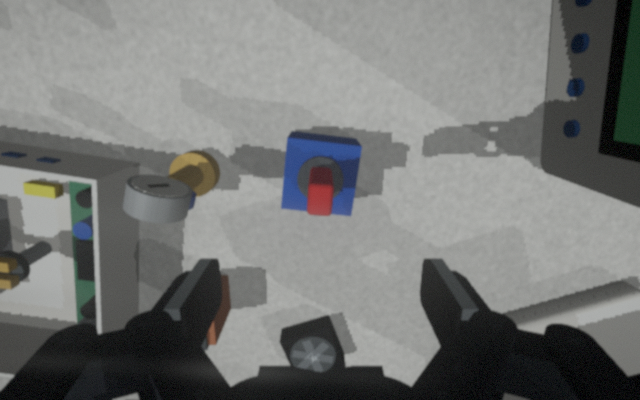

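The wrist view shows the handle top at px (320,203), square to the fingers, and the regulator well clear at (175,185). Next I'll lower the gripper and grip the handle.

Request:
move_arm(moves=[[[0.04,-0.02,0.6,0,0,0],[0,0,0.6,0,0,0],[0,0,0.6,0,0,0],[0,0,0.6,0,0,0],[0,0,0.5,0,0,0],[0,0,0.3,0,0,0],[0,0,0,0,0,0],[0,0,0,0,0,0]]])

```text
time_s: 3.32
eef_pos: [463.4, 344.0, 72.1]
eef_rot: [-0.053, 3.14, 0.001]
wrist_force: [0.7, 0.3, -0.0]
gripper_width: 85.5
finger_force: 0.0
```

Request:
move_arm(moves=[[[0,0,0,0,0,0],[0,0,0,0,0,0],[0,0,0,0,0,0],[0,0,0,0,0,0],[0,0,0,0,0,0],[0,0,0,0,0,0],[0,0,0,0,0,0],[0,0,0,0,0,0]]], hand=-1, grip_force=60)

```text
time_s: 4.32
eef_pos: [463.1, 343.8, 71.5]
eef_rot: [-0.054, 3.141, 0.0]
wrist_force: [-0.6, -0.7, 5.8]
gripper_width: 17.5
finger_force: 58.8
```

Request:
move_arm(moves=[[[0,0,-0.3,0,0,0],[0,0,-0.6,0,0,0],[0,0,-0.7,0,0,0],[0,0,-0.7,0,0,0],[0,0,-0.7,0,0,0],[0,0,-0.5,0,0,0],[0,0,0,0,0,0]]])

```text
time_s: 5.2
eef_pos: [463.4, 344.0, 212.9]
eef_rot: [-0.054, 3.139, 0.002]
wrist_force: [-0.2, 0.4, -2.2]
gripper_width: 17.2
finger_force: 58.5
```

```bash
python3 - <<'E'
from h import *
print(get_obs()["wrist_force"],get_obs()["gripper_width"])
plan((559.8,49.8,211),-5)
E
```

```text
[-0.16314951  0.36731142 -2.15958393] 17.204717075377363
shift [-2.16 -7.43  0.04] dist 309.6
yaw now 91.96 turn 83.04 units -9.66 tilt fix [ 0.007  0.014 -0.   ]
pos [463.4 344.  212.9]
```

Request:
move_arm(moves=[[[-0.24,-0.83,0,0,0,0],[-0.24,-0.83,0,0,0,0],[-0.24,-0.83,0,0,0,0],[-0.24,-0.83,0,0,0,0],[-0.24,-0.83,0,0,0,0],[-0.24,-0.83,0,0,0,0],[-0.24,-0.83,0,0,0,0],[-0.24,-0.83,0,0,0,0],[-0.24,-0.79,0,0,0,0]]])

```text
time_s: 6.32
eef_pos: [559.4, 48.6, 210.2]
eef_rot: [0.053, -3.14, 0.0]
wrist_force: [0.4, 0.1, -1.6]
gripper_width: 17.3
finger_force: 58.6
```

Request:
move_arm(moves=[[[0,0,0,0,0,0.8],[0,0,0,0,0,0.8],[0,0,0,0,0,0.8],[0,0,0,0,0,0.8],[0,0,0,0,0,0.8],[0,0,0,0,0,0.8],[0,0,0,0,0,0.8],[0,0,0,0,0,0.8],[0,0,0,0,0,0.8],[0,0,0,0,0,0.8],[0,0,0,0,0,0.8],[0,0,0,0,0,0.8],[0,0,0,0,0,0.8],[0,0,0,0,0,0.8],[0,0,0,0,0,0],[0,0,0,0,0,0]]])

```text
time_s: 8.32
eef_pos: [559.3, 49.7, 210.8]
eef_rot: [-2.3, -2.139, 0.001]
wrist_force: [-0.0, -0.1, -2.0]
gripper_width: 17.4
finger_force: 58.7
```

```bash
python3 - <<'E'
from h import *
plan((559.8,49.8,150),-4.4)
snap("wrist","w2"); snap("side","s2")
im,k=load("w2"); A=im[:, 120:520]; im2,k2=load("s2"); B=cv2.resize(im2[90:290,220:420],(400,400),interpolation=2)
cv2.imwrite("pics/c2.png",np.hstack([A,B]))
print(proj(k,(559.8,49.8,62)),proj(k2,(559.8,49.8,62)),proj(k2,(559.8,49.8,145)))
E
```

```text
shift [0.   0.01 1.52] dist 60.8
yaw now -4.14 turn -0.26 units 0.03 tilt fix [-0.005  0.001  0.   ]
pos [559.3  49.7 210.8]
[322.92258003 182.15319495] [324.32436953 197.21715119] [325.30713578 170.23462023]
```

View pics/c2.png

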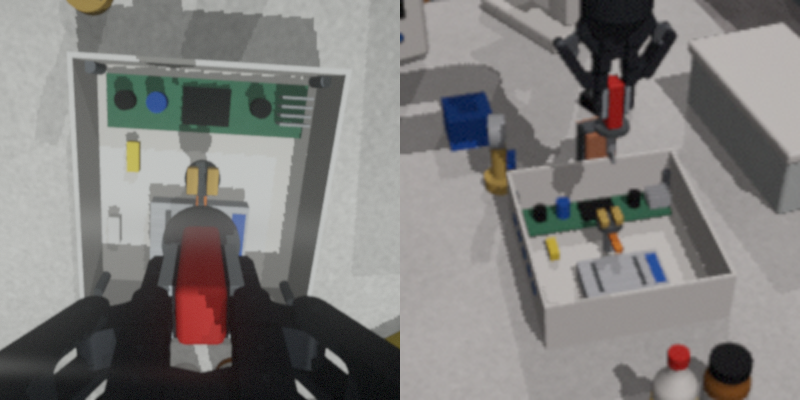

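The wrist view puts the screw head at full-image px (322,181), against a predicted (323,182). The slot runs in line with the tool's x axis, so I'll lower the key.

Request:
move_arm(moves=[[[0,0.01,0.6,0,0,0],[0,0,0.6,0,0,0],[0,0,0.5,0,0,0],[0,0,0.2,0,0,0],[0,0,0,0,0,0],[0,0,0.1,0,0,0],[0,0,0.1,0,0,0],[0,0,0,0,0,0]]])

```text
time_s: 9.43
eef_pos: [559.8, 49.7, 127.2]
eef_rot: [-2.303, -2.137, 0.0]
wrist_force: [0.3, -0.3, -1.7]
gripper_width: 17.1
finger_force: 58.8
```

Blade bottom is at about 61.7, the top of the slot. Continuing gently.

Request:
move_arm(moves=[[[0,0,0.06,0,0,0],[0,0,0.05,0,0,0],[0,0,0.05,0,0,0],[0,0,0,0,0,0]]])

```text
time_s: 9.93
eef_pos: [559.9, 49.7, 120.7]
eef_rot: [-2.303, -2.137, 0.0]
wrist_force: [0.3, -0.7, -1.2]
gripper_width: 17.5
finger_force: 58.8
```

Request:
move_arm(moves=[[[0,0,0.03,0,0,0],[0,0,0,0,0,-0.4],[0,0,0,0,0,-0.6],[0,0,0,0,0,-0.6],[0,0,0,0,0,-0.6],[0,0,0,0,0,-0.6],[0,0,0,0,0,-0.6],[0,0,0,0,0,-0.6],[0,0,0,0,0,-0.6],[0,0,0,0,0,-0.6],[0,0,0,0,0,-0.6],[0,0,0,0,0,-0.6],[0,0,0,0,0,-0.6],[0,0,0,0,0,-0.6],[0,0,0,0,0,-0.3],[0,0,0,0,0,0]]])

```text
time_s: 11.92
eef_pos: [559.8, 49.6, 119.7]
eef_rot: [-0.718, -3.058, 0.001]
wrist_force: [-2.9, -1.1, -0.3]
gripper_width: 17.5
finger_force: 59.2
```

```bash
python3 - <<'E'
from h import *
o=get_obs();print(o["torque"].round(3),o["wrist_force"].round(2)); plan((559.8,49.8,120),-4.4)
E
```

```text
[-0.283  0.423 -0.043] [-2.93 -1.13 -0.31]
shift [ 0.    0.01 -0.01] dist 0.4
yaw now 63.58 turn -67.98 units 7.91 tilt fix [-0.003 -0.002  0.   ]
pos [559.8  49.6 119.7]
```

Request:
move_arm(moves=[[[0,0,0,0,0,-0.4],[0,0,0,0,0,-0.4],[0,0,0,0,0,-0.4],[0,0,0,0,0,0]]])

```text
time_s: 12.42
eef_pos: [559.8, 49.5, 119.7]
eef_rot: [-0.442, -3.11, 0.001]
wrist_force: [-3.3, -2.1, 0.5]
gripper_width: 17.3
finger_force: 59.3
```

```bash
python3 - <<'E'
from h import *
o=get_obs();print(o["torque"].round(3),o["wrist_force"].round(2)); plan((559.8,49.8,120),-4.4)
E
```

```text
[-0.557  0.675 -0.099] [-3.33 -2.09  0.53]
shift [ 0.    0.01 -0.01] dist 0.4
yaw now 73.83 turn -78.23 units 9.1 tilt fix [-0.003 -0.002 -0.   ]
pos [559.8  49.5 119.7]
```

```bash
python3 - <<'E'
from h import *
for n in ["side","top"]:
    snap(n,n+"3"); im,k=load(n+"3"); m=cv2.inRange(hsv(im),(5,140,70),(16,255,255))
    for c in cv2.findContours(m,0,1)[0]:
        P=np.array([onz(k,*p,44)[:2] for p in c[:,0]]); 
        if np.hypot(*(P.mean(0)-[559.8,49.8]))<60 and cv2.contourArea(c)>3:
            d=P.mean(0)-[559.8,49.8]; print(n,cv2.contourArea(c),P.mean(0),"angle",np.radians((np.degrees(np.arctan2(d[1],d[0]))+97.55)%360),"maxr",np.hypot(*(P-[559.8,49.8]).T).max())
E
```

```text
side 25.5 [584.00988027  33.73750602] angle 1.1167834370389333 maxr 42.554355074773675
```

Request:
move_arm(moves=[[[0,0,0,0,0,-0.3],[0,0,0,0,0,-0.3],[0,0,0,0,0,-0.3],[0,0,0,0,0,0]]])

```text
time_s: 13.02
eef_pos: [559.8, 49.5, 119.7]
eef_rot: [-0.231, -3.133, 0.001]
wrist_force: [-4.3, -3.2, 1.0]
gripper_width: 17.2
finger_force: 59.4
```

```bash
python3 - <<'E'
from h import *
o=get_obs();print(o["torque"].round(3),o["wrist_force"].round(2)); plan((559.8,49.8,120),-4.4)
for n in ["side"]:
    snap(n,n+"4"); im,k=load(n+"4"); m=cv2.inRange(hsv(im),(5,140,70),(16,255,255))
    for c in cv2.findContours(m,0,1)[0]:
        P=np.array([onz(k,*p,44)[:2] for p in c[:,0]]); 
        if np.hypot(*(P.mean(0)-[559.8,49.8]))<60 and cv2.contourArea(c)>3:
            d=P.mean(0)-[559.8,49.8]; print(n,cv2.contourArea(c),P.mean(0),"angle",np.radians((np.degrees(np.arctan2(d[1],d[0]))+97.55)%360),"maxr",np.hypot(*(P-[559.8,49.8]).T).max())
E
```

```text
[-0.811  0.857 -0.163] [-4.28 -3.22  0.98]
shift [ 0.    0.01 -0.01] dist 0.5
yaw now 81.56 turn -85.96 units 10.0 tilt fix [-0.003 -0.002  0.   ]
pos [559.8  49.5 119.7]
side 29.5 [585.48684306  36.92046245] angle 1.2377968992409003 maxr 41.88388701296969
```

Request:
move_arm(moves=[[[0,0,0,0,0,0.4],[0,0,0,0,0,0.3],[0,0,0,0,0,0],[0,0,-0.1,0,0,0],[0,0,-0.2,0,0,0],[0,0,-0.3,0,0,0],[0,0,-0.6,0,0,0],[0,0,-0.7,0,0,0],[0,0,-0.5,0,0,0],[0,0,0,0,0,0]]])

```text
time_s: 14.32
eef_pos: [560.6, 49.7, 217.7]
eef_rot: [0.392, 3.114, 0.0]
wrist_force: [0.3, -0.5, -2.3]
gripper_width: 17.2
finger_force: 59.1
```

```bash
python3 - <<'E'
from h import *
o=get_obs();print(o["torque"].round(3),o["wrist_force"].round(2)); plan((463,343.7,212),82)
snap("side","s5"); snap("top","t5"); im,k=load("s5"); m=cv2.inRange(hsv(im),(5,140,70),(16,255,255))
for c in cv2.findContours(m,0,1)[0]:
        P=np.array([onz(k,*p,44)[:2] for p in c[:,0]]); 
        if np.hypot(*(P.mean(0)-[559.8,49.8]))<60 and cv2.contourArea(c)>3:
            d=P.mean(0)-[559.8,49.8]; print(cv2.contourArea(c),P.mean(0),"angle",np.radians((np.degrees(np.arctan2(d[1],d[0]))+97.55)%360))
# handle/flange check
A=cv2.resize(im[90:290,250:400],(600,800)[:2],interpolation=2)[:600]
snap("wrist","w5"); w,_=load("w5")
cv2.imwrite("pics/c5.png",np.hstack([cv2.resize(im[80:280,240:440],(400,400),interpolation=2),w[:,120:520]]))
E
```

```text
[ 0.014  0.007 -0.018] [ 0.29 -0.52 -2.34]
shift [4.19 6.51 0.13] dist 309.8
yaw now 75.64 turn 6.36 units -0.74 tilt fix [ 0.005  0.022 -0.   ]
pos [560.6  49.7 217.7]
30.0 [584.89571877  36.92538945] angle 1.228559257849673
```

View pics/c5.png

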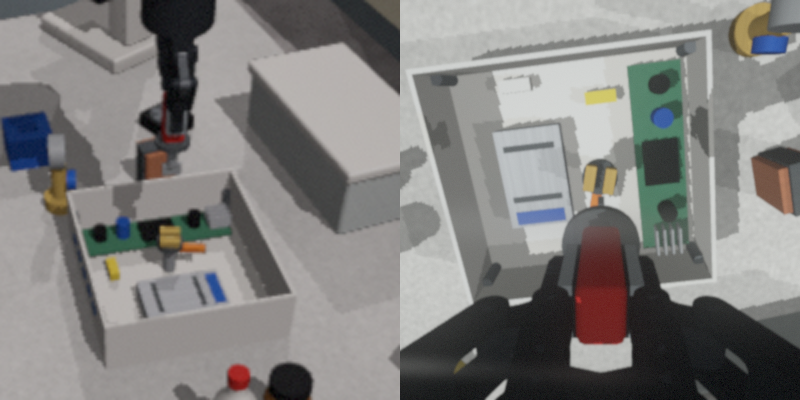

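Request:
move_arm(moves=[[[0.46,0.72,0,0,0,0],[0.46,0.72,0,0,0,0],[0.46,0.72,0,0,0,0],[0.46,0.72,0,0,0,0],[0.46,0.72,0,0,0,0],[0.46,0.72,0,0,0,0],[0.46,0.72,0,0,0,0],[0.46,0.72,0,0,0,0],[0.46,0.72,0,0,0,0],[0,0,0,0,0,-0.95],[0,0,0,0,0,-0.95],[0,0,0,0,0,0],[0,0,0,0,0,0]]])

```text
time_s: 16.1
eef_pos: [463.7, 341.7, 215.2]
eef_rot: [0.048, -3.14, 0.001]
wrist_force: [0.1, 0.0, -1.1]
gripper_width: 17.3
finger_force: 59.1
```

```bash
python3 - <<'E'
from h import *
plan((463.2,343.9,71.5),92)
E
```

```text
shift [0.01 0.06 3.59] dist 143.7
yaw now 91.76 turn 0.24 units -0.03 tilt fix [-0.003 -0.005 -0.   ]
pos [463.7 341.7 215.2]
```

Request:
move_arm(moves=[[[0.01,0.06,0.5,0,0,0],[0,0,0.6,0,0,0],[0,0,0.6,0,0,0],[0,0,0.4,0,0,0],[0,0,0,0,0,0],[0,0,0.2,0,0,0],[0,0,0.2,0,0,0],[0,0,0.2,0,0,0],[0,0,0,0,0,0]]])

```text
time_s: 17.23
eef_pos: [463.1, 344.1, 107.0]
eef_rot: [0.054, -3.14, 0.001]
wrist_force: [-0.5, -0.3, -0.7]
gripper_width: 17.4
finger_force: 59.1
```

Request:
move_arm(moves=[[[0,0,0.25,0,0,0],[0,0,0.25,0,0,0],[0,0,0.2,0,0,0],[0,0,0.13,0,0,0],[0,0,0,0,0,0],[0,0,0,0,0,0]]])

```text
time_s: 17.98
eef_pos: [463.5, 344.3, 74.8]
eef_rot: [-0.054, 3.141, 0.0]
wrist_force: [-0.3, 0.5, -1.6]
gripper_width: 17.6
finger_force: 59.1
```

Request:
move_arm(moves=[[[0,0,0.06,0,0,0],[0,0,0.03,0,0,0],[0,0,0,0,0,0]]])

```text
time_s: 18.35
eef_pos: [463.5, 344.3, 71.5]
eef_rot: [-0.054, 3.141, 0.0]
wrist_force: [-2.3, -1.4, 7.6]
gripper_width: 17.6
finger_force: 60.1
```

Seated. Next I'll release it and raise the gripper.

Request:
move_arm(moves=[[[0,0,0,0,0,0],[0,0,0,0,0,0],[0,0,0,0,0,0],[0,0,0,0,0,0],[0,0,0,0,0,0],[0,0,0,0,0,0],[0,0,-0.5,0,0,0],[0,0,-0.7,0,0,0],[0,0,-0.7,0,0,0],[0,0,-0.7,0,0,0],[0,0,-0.7,0,0,0],[0,0,-0.2,0,0,0]]], hand=1)

```text
time_s: 19.85
eef_pos: [463.8, 344.5, 212.4]
eef_rot: [-0.054, 3.139, 0.002]
wrist_force: [-0.3, -0.3, 0.4]
gripper_width: 85.5
finger_force: 0.0
```

```bash
python3 - <<'E'
from h import *
plan((390,-200,215),92)
snap("top","t6"); im,k=load("t6"); a,_=load("top0"); snap("side","s6"); s,_=load("s6"); b,_=load("side0")
d=lambda x,y:cv2.absdiff(x,y).max(2)
m=cv2.inRange(hsv(im),(105,110,60),(128,255,255))
r=cv2.minAreaRect(max([c for c in cv2.findContours(m,0,1)[0] if cv2.boundingRect(c)[0]<200],key=cv2.contourArea));print(r)
print("side diff around key", d(s,b)[115:170,235:270].max(), (d(s,b)[115:170,235:270]>40).sum())
E
```

```text
shift [  2.31 -13.54  -0.08] dist 549.5
yaw now 91.96 turn 0.04 units -0.0 tilt fix [0.007 0.014 0.   ]
pos [463.8 344.5 212.4]
((160.75999450683594, 224.67999267578125), (28.567113876342773, 28.567113876342773), 8.130102157592773)
side diff around key 57 14
```

Request:
move_arm(moves=[[[0.02,-0.5,0,0,0,0],[0.02,-0.95,0,0,0,0],[0.02,-0.95,0,0,0,0],[0.02,-0.95,0,0,0,0],[0.02,-0.95,0,0,0,0],[0.02,-0.95,0,0,0,0],[0.02,-0.95,0,0,0,0],[0.02,-0.95,0,0,0,0],[0.02,-0.95,0,0,0,0],[0.02,-0.95,0,0,0,0],[0.02,-0.95,0,0,0,0],[0.02,-0.95,0,0,0,0],[0.02,-0.95,0,0,0,0],[0.02,-0.95,0,0,0,0],[0.02,-0.95,0,0,0,0],[0.02,-0.95,0,0,0,0],[0.02,-0.95,0,0,0,0],[0,-0.95,0,0,0,0],[0,-0.4,0,0,0,0.6],[0,0,0,0,0,0.6]]])

```text
time_s: 22.45
eef_pos: [471.7, -339.2, 209.3]
eef_rot: [-0.236, -3.131, -0.002]
wrist_force: [0.3, 0.2, -0.4]
gripper_width: 85.3
finger_force: 0.0
```

Request:
move_arm(moves=[[[0,0,0,0,0,0],[0,0,0,0,0,0]]])

```text
time_s: 22.7
eef_pos: [472.6, -337.7, 210.5]
eef_rot: [-0.225, -3.133, -0.0]
wrist_force: [0.2, 0.7, 0.2]
gripper_width: 85.4
finger_force: 0.0
```

```bash
python3 - <<'E'
from h import *
plan((499.5,-336,50),81.5)
snap("wrist","w7"); im,k=load("w7"); m=cv2.inRange(hsv(im),(4,140,60),(18,255,255))
for c in cv2.findContours(m,0,1)[0]:
    if cv2.contourArea(c)>80:
        r=cv2.minAreaRect(c);print("orange",r,[onz(k,*p,82)[:2].round(1).tolist() for p in cv2.boxPoints(r)])
m=cv2.inRange(hsv(im),(105,110,60),(128,255,255))
for c in cv2.findContours(m,0,1)[0]:
    if cv2.contourArea(c)>80:
        r=cv2.minAreaRect(c);print("blue",r,[onz(k,*p,46)[:2].round(1).tolist() for p in cv2.boxPoints(r)])
E
```

```text
shift [-0.66  0.14  4.01] dist 162.7
yaw now 81.77 turn -0.27 units 0.03 tilt fix [ 0.002 -0.004  0.   ]
pos [ 472.6 -337.7  210.5]
orange ((325.0, 200.0), (26.0, 14.0), 90.0) [[471.0, -338.0], [472.6, -326.7], [495.1, -329.7], [493.4, -341.3]]
orange ((281.6341552734375, 42.79268264770508), (51.068824768066406, 11.869206428527832), 51.34019470214844) [[347.1, -361.0], [343.3, -353.5], [372.7, -335.2], [376.8, -342.8]]
blue ((323.0762634277344, 243.068359375), (48.01036834716797, 8.88669490814209), 1.2730300426483154) [[538.8, -367.2], [529.5, -365.4], [537.3, -319.3], [546.7, -320.7]]
blue ((626.0, 239.0), (10.0, 26.0), 90.0) [[568.8, -63.7], [572.4, -38.8], [583.3, -37.4], [579.7, -62.6]]
blue ((307.79119873046875, 74.80831909179688), (11.47065258026123, 42.449493408203125), 46.636573791503906) [[388.4, -351.6], [369.4, -322.2], [376.8, -316.7], [396.1, -346.0]]
```

View pics/w7.png

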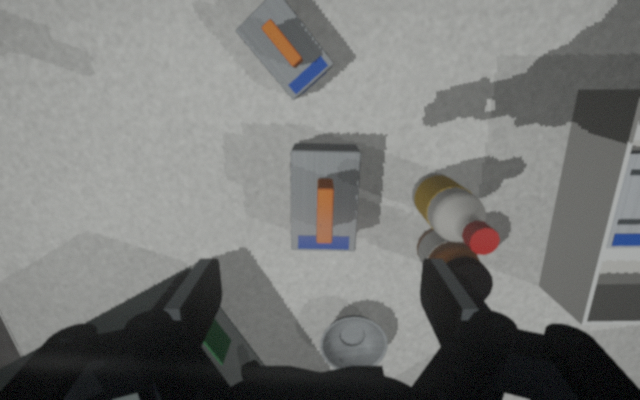

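The handle is at px (325,180–243), aligned with the tool axis, and the spray and jar are clear of the fingers. Descending.

Request:
move_arm(moves=[[[-0.33,0.07,0,0,0,0.03],[-0.33,0.07,0.4,0,0,0],[0,0,0.7,0,0,0],[0,0,0.7,0,0,0],[0,0,0.7,0,0,0],[0,0,0.6,0,0,0],[0,0,0.5,0,0,0],[0,0,0.3,0,0,0],[0,0,0,0,0,0],[0,0,0,0,0,0]]])

```text
time_s: 24.0
eef_pos: [500.5, -336.3, 55.5]
eef_rot: [0.235, 3.132, -0.001]
wrist_force: [-0.6, 0.5, 0.3]
gripper_width: 85.3
finger_force: 0.0
```

Request:
move_arm(moves=[[[0,0,0,0,0,0],[0,0,0,0,0,0],[0,0,0,0,0,0],[0,0,0,0,0,0],[0,0,0,0,0,0],[0,0,0,0,0,0],[0,0,0,0,0,0],[0,0,0,0,0,0]]], hand=-1, grip_force=80)

```text
time_s: 25.0
eef_pos: [500.0, -336.1, 54.8]
eef_rot: [-0.236, -3.133, -0.0]
wrist_force: [-0.3, 0.3, -2.6]
gripper_width: 12.6
finger_force: 79.6
```

Request:
move_arm(moves=[[[0,0,-0.2,0,0,0],[0,0,-0.4,0,0,0],[0,0,-0.6,0,0,0],[0,0,-0.7,0,0,0],[0,0,-0.7,0,0,0],[0,0,-0.7,0,0,0],[0,0,-0.5,0,0,0],[0,0,-0.4,0,0,0],[0,0,0,0,0,0],[0,0,0,0,0,0]]])

```text
time_s: 26.25
eef_pos: [499.8, -336.0, 222.2]
eef_rot: [-0.236, -3.132, -0.001]
wrist_force: [-0.1, -0.2, -4.5]
gripper_width: 12.6
finger_force: 79.6
```

```bash
python3 - <<'E'
from h import *
plan((551.2,-15.7,224),82.2); o=get_obs(); print(o["gripper_width"],o["torque"])
E
```

```text
shift [-0.07  8.11 -0.04] dist 324.4
yaw now 81.39 turn 0.81 units -0.09 tilt fix [ 0.003 -0.006  0.   ]
pos [ 499.8 -336.   222.2]
12.60751864202733 [-0.02432084  0.04560635  0.00703641]
```

Request:
move_arm(moves=[[[0,0.3,0,0,0,0],[0,0.6,0,0,0,0],[0,0.8,0,0,0,0],[0,0.8,0,0,0,0],[0,0.8,0,0,0,0],[0,0.8,0,0,0,0],[0,0.8,0,0,0,0],[0,0.8,0,0,0,0],[0,0.8,0,0,0,0],[0,0.7,0,0,0,0],[0,0.5,0,0,0,0],[0,0.3,0,0,0,-0.1],[0,0.1,0,0,0,0],[0,0,0,0,0,0],[0,0,0,0,0,0]]])

```text
time_s: 28.12
eef_pos: [548.4, -16.4, 222.8]
eef_rot: [-0.214, -3.134, 0.0]
wrist_force: [0.1, -0.0, -3.2]
gripper_width: 12.7
finger_force: 79.4
```

```bash
python3 - <<'E'
from h import *
plan((551.2,-15.7,98),82.2)
for n in ["wrist","side","top"]: snap(n,n+"8")
a,k=load("wrist8"); s,k2=load("side8"); t,k3=load("top8")
for n,im,kk in (("wrist",a,k),("side",s,k2),("top",t,k3)):
    m=cv2.inRange(hsv(im),(105,110,60),(128,255,255))
    for c in cv2.findContours(m,0,1)[0]:
        if cv2.contourArea(c)>40: print(n,np.round(cv2.minAreaRect(c)[0],1),cv2.contourArea(c))
cv2.imwrite("pics/c8.png",np.hstack([a[:,120:520],cv2.resize(s[90:290,250:450],(400,400),interpolation=2)]))
E
```

```text
shift [-0.07  0.03  3.12] dist 124.9
yaw now 82.2 turn -0.0 units 0.0 tilt fix [-0.002 -0.001 -0.   ]
pos [548.4 -16.4 222.8]
wrist [454.5 126.5] 358.0
wrist [572.1  69.1] 510.5
side [313.7 364.2] 58.0
side [347.3 223.4] 51.5
side [301. 194.] 51.0
side [351.  160.5] 61.0
side [254.  150.2] 390.5
top [462.4 265.8] 50.5
top [160.5 224.8] 325.5
```

View pics/c8.png

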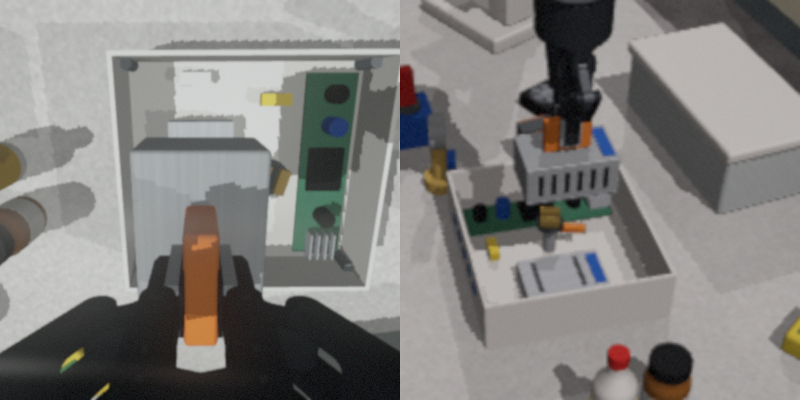

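```bash
python3 - <<'E'
from h import *
a,k=load("wrist8"); s,k2=load("side8")
T=np.array([548.4,-16.4]); an=np.radians(-7.8); X=np.array([np.cos(an),np.sin(an)]);Y=np.array([-X[1],X[0]])
f=lambda p:(np.dot(p[:2]-T,X).round(1),np.dot(p[:2]-T,Y).round(1))
print("side stripe rel",f(onz(k2,351,160.5,214)),"exp ~43,0?")
print("wrist -x top corners rel",f(onz(k,253,150,214)),f(onz(k,390,150,214)),"exp -50,+-32")
b=cv2.cvtColor(a,cv2.COLOR_BGR2GRAY).astype(int); print(a[135:158,300].sum(1)//3); print(b[175,240:262],b[175,380:402])
s0,ks=load("side0"); print("stripe before (side, z46)",onz(ks,395,337,46).round(1))
print("dock stripe side8",onz(k2,347.3,223.4,25).round(1),"exp",np.array([551.13,-15.67])+40*np.array([np.cos(np.radians(-7.55)),np.sin(np.radians(-7.55))]))
E
```

```text
side stripe rel (np.float64(39.8), np.float64(2.7)) exp ~43,0?
wrist -x top corners rel (np.float64(-52.2), np.float64(-28.3)) (np.float64(-52.2), np.float64(32.4)) exp -50,+-32
[185 176 145 105  87  84  83  86  86  87  88  85  86  86  93 109 130 143
 155 162 167 169 168]
[183 147 124 116 118 115 116 116 116 117 130 148 156 157 164 169 173 174
 174 172 171 170] [163 165 163 162 165 163 159 150 138 121  98  73  69  69  69  72  67  75
  77  87 103 111]
stripe before (side, z46) [ 542.1 -342.6   46. ]
dock stripe side8 [592.5 -19.   25. ] exp [590.78322313 -20.92565365]
```

Request:
move_arm(moves=[[[-0.09,0.04,0.1,0,0,0],[0,0,0.4,0,0,0],[0,0,0.5,0,0,0],[0,0,0.5,0,0,0],[0,0,0.5,0,0,0],[0,0,0.3,0,0,0],[0,0,0.2,0,0,0],[0,0,0,0,0,0],[0,0,0,0,0,0]]])

```text
time_s: 29.4
eef_pos: [552.6, -14.8, 123.5]
eef_rot: [0.212, 3.134, -0.0]
wrist_force: [-0.9, -1.2, -2.5]
gripper_width: 12.6
finger_force: 79.3
```

```bash
python3 - <<'E'
from h import *
plan((552.3,-15.2,95),82.3); print(get_obs()["wrist_force"])
E
```

```text
shift [ 0.01 -0.01  0.71] dist 28.5
yaw now 82.25 turn 0.05 units -0.01 tilt fix [-0.001  0.006  0.   ]
pos [552.6 -14.8 123.5]
[-0.94983009 -1.21147048 -2.45528963]
```

Request:
move_arm(moves=[[[0,-0.01,0.2,0,0,0],[0,0,0.2,0,0,0],[0,0,0.2,0,0,0],[0,0,0.08,0,0,0],[0,0,0,0,0,0],[0,0,0,0,0,0],[0,0,0,0,0,0],[0,0,0,0,0,0]]])

```text
time_s: 30.4
eef_pos: [552.3, -15.1, 95.9]
eef_rot: [0.212, 3.134, -0.0]
wrist_force: [1.1, -0.2, -2.8]
gripper_width: 12.7
finger_force: 79.3
```

```bash
python3 - <<'E'
from h import *
plan((552.3,-15.2,95),82.3); print(get_obs()["wrist_force"])
for n in ["wrist","side","top"]: snap(n,n+"9")
a,k=load("wrist9"); s,k2=load("side9"); t,k3=load("top9")
for n,im,kk in (("wrist",a,k),("side",s,k2),("top",t,k3)):
    m=cv2.inRange(hsv(im),(105,110,60),(128,255,255))
    for c in cv2.findContours(m,0,1)[0]:
        if cv2.contourArea(c)>30:
            u=cv2.minAreaRect(c)[0]; print(n,np.round(u,1),cv2.contourArea(c),onz(kk,*u,86).round(1))
cv2.imwrite("pics/c9.png",np.hstack([a[:,120:520],cv2.resize(s[100:280,240:420],(400,400),interpolation=2)]))
E
```

```text
shift [-0.   -0.    0.02] dist 0.9
yaw now 82.25 turn 0.05 units -0.01 tilt fix [-0.001  0.002  0.   ]
pos [552.3 -15.1  95.9]
[ 1.14780581 -0.22110955 -2.8172012 ]
wrist [529.4 142.2] 1226.5 [509.9  85.6  86. ]
side [313.7 364.2] 58.0 [ 373.4 -359.1   86. ]
side [348.7 204.1] 53.0 [592.6 -17.1  86. ]
side [301. 194.] 51.0 [501.5  54.8  86. ]
side [253.6 150.4] 379.0 [444.3 263.4  86. ]
top [462.2 265.9] 49.5 [ 384.4 -316.8   86. ]
top [160.6 224.8] 291.5 [459.5 330.1  86. ]
```

View pics/c9.png

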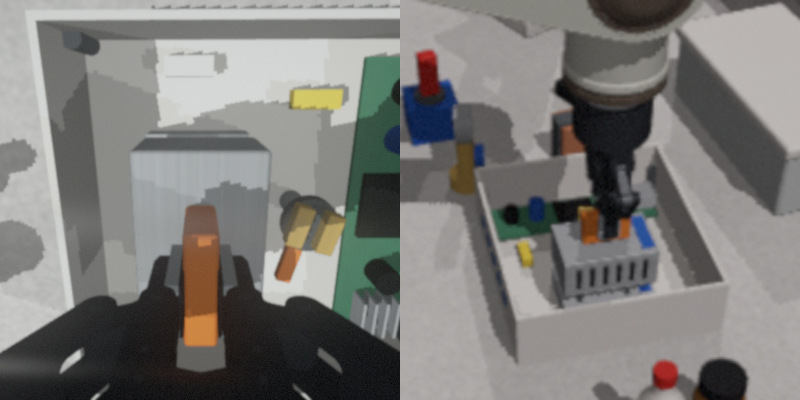

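The module's stripe measures (592.6, -17.1) in the side camera and the dock stripe (592.5, -19.0) in the same camera. The underside is about 16 mm above the plate, the tongue is clear and the key is standing in its stand.

```bash
python3 -c "
from h import *
print(order.hand_in())"
```

```text
the job is handed in; nothing more can be done
None
```

The job is handed in at about 30 s of the 72 s allowed, with no verdict returned: by my camera measurements the screw is loosened to about 1.24 rad, the key stands released in its stand, and the module is held level about 16 mm above the dock and about 2 mm off centre.

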